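Roll the drilled spacer post hole side up

TASK

Two six-sided aluminium spacer posts from the enlarger stand lie on the bench. Roll the long one over on the bench, without lifting it up into the air, until its flat with the three screw holes lies on top, ready for the lamp bracket. Leave the short post as it lies, and leave the long one lying still.

Things in the scene. Friction and masses are not known exactly. Their poses are not given: they have to be found in the camera images.
- post_mid (a point): Centre of the long post: a loose aluminium hexagonal bar, 120 mm long, 40 mm across flats (side 23.1 mm, corners 46.2 mm), about 0.4 kg, lying on a flat at any heading: centre 20 mm, blank top flat 40 mm above the bench. x runs along it; z is up at the start. Its drilled flat is the upper slope on its -y side: it must roll one flat (60 degrees) towards its +y.
- post_face (a point): Centre of the long post's flat with three dark screw holes (15 mm wide, in a row); z points out of it, 60 degrees from upright at the start; at the end straight up, 40 mm above the bench. A level push only drags the post. A fingertip set on this slope 30 mm up, pushing across the post and rising with it in an arc about its far lower edge, tips it; past 30 degrees it falls onto the next flat.
- stub_mid (a point): Centre of the short post, which must stay: the same hexagonal bar but only 60 mm long, with a single screw hole, loose, lying on a flat, centre 20 mm above the bench; x runs along it. The posts lie 0.23 to 0.34 m apart; a film canister (34 mm wide, 51 mm high) stands between them.

How it is judged (in metres and radians):
At the end, for the whole second after the job is handed in: The flat of the long post with the three holes is on top (within 10 degrees of level and 5 mm of its height when the post lies flat on the bench), the post lies still, and the short post is within 15 mm of where it lay (angle between post_face's own z axis and vertical below 0.17 rad and height (world z) of post_face between 0.035 and 0.045 m and distance of stub_mid from where it was at the start of the episode below 0.015 m and linear speed of post below 0.01 m/s); the robot touches nothing.
It fails at once if the long post is lifted off the bench (its centre higher than 50 mm) (height (world z) of post_mid above 0.05 m).
It fails at once if the short post is moved by more than 15 mm (distance of stub_mid from where it was at the start of the episode above 0.015 m).
It also fails if it takes over 32 s, if anything falls off the work surface, if the arm or the gripper's body presses on something with over 40 N, if the wrist force passes 120 N, or if a joint passes its speed limit or range.

ROBOT

A 6-joint arm with a two-finger parallel gripper is mounted at the origin on a cart in front of the work surface, level with it; the furniture and walls round the work are solid. World frame = base frame: x ahead of the robot, y to its left, z up, the work surface at z = 0. Lengths are in mm, angles in degrees, forces in N, time in s.
With the tool pointing down it reaches from about 300 to 850 mm from the base axis. Payload 4.2 kg.
Tool frame: the origin (TCP) lies midway between the tips of the shut fingers; the grasp point (between the pads) lies env.grasp_offset behind it (env.grasp_offset is the distance from the TCP to the grasp point, in mm); y points along the fingers, x is the direction in which the jaws open and shut, and the axes are right-handed (so a half turn about y gives the same grasp; the last joint's range is limited). The gripper opens to 91 mm and grips with 3 to 60 N. Pads are 32 mm wide; open, the fingers measure 118 mm over their backs; the gripper's body (76 mm by 178 mm) begins 60 mm behind the grasp point.
Start: joints at [-70.187, 18.312, 89.639, -0, 72.044, -1.146], TCP at [205.68, -536.972, 213.976] pointing down, gripper open.
Joint ranges: [-177.97, 177.97], [-48.28, 115.42], [12.27, 149.76], [-77.06, 257.06], [2.81, 150.46], [-146.56, 146.56]. Speed limits (degrees/s): [147.25, 147.25, 180, 180, 180, 180].

INTERFACE

Orientations are given as [roll, pitch, yaw] about the fixed x, y, z axes, in that order (R = Rz(yaw) Ry(pitch) Rx(roll)).
In Python, from workcell import state, vision, job, env gives the robot as it stands.
- The arm moves only by the shell command python3 -m handwheel 'ROWS' [FORCE]. ROWS is JSON, a list of rows, each a list of 3 entries, a list of its own where there are three numbers: the finger opening in cm, from 0 to 9.12, then the shift along the tool's x, y, z in cm, then the turn about the tool's y in degrees. A call has 1 to 10 rows; each row is the pose to reach, as a shift and turn from the pose measured when the call began, along the tool's axes at that moment; what a row does not reach only later rows make up. A row lasts 1/10 s, in which the tool goes at most 50 mm and 8.59 degrees, less where a joint would pass 70% of its speed; a pose out of reach is approached as far as the arm can. A call with a gripper value outside its range is refused whole. The fingers move at their own pace and stop on an object; FORCE is the grip in N (left out, the last holds). Time passes only in rows, so rows that repeat a pose let the fingers close. It gives the time, the measured TCP pose, the force and the opening at its end, in the units of the state.
- state(): the state, without advancing time (a new reading comes with each control period).
- vision.grab_frame(name): name is "side" or "top" or "wrist"; returns the picture (384x512x3 uint8, red, green, blue); there is no depth.
- vision.camera_model(name): a dict with "fov_y" (degrees; the focal length in pixels is half the picture's height over the tangent of half this angle, whatever the lens; pixels are square), "cx", "cy" (the principal point, pixels), "extrinsics" (4x4, takes a point from world to camera coordinates). Camera axes: x right, y up, looking along -z (the intrinsics and any distortion apply to the point x, -y, -z); pixel columns grow to the right and rows downward; lengths in mm; the calibration is good to about 2 mm. A picture is of the moment at which its call begins: read the wrist's pose just before it. camera_model takes no time and is no camera call; for the wrist camera it gives the pose at the moment of the call.
- job.job_done(): hands the job in, once; it reports no verdict.
The state is a dict: "time_s": time; "qpos": joint angles; "qvel": joint speeds; "effort": joint torques, N m; "ee_pos": TCP position; "ee_rot": TCP orientation; "force": force on the tool from outside, world axes, zero at the start; "torque": the same for the moment, N m; "gripper_width": finger opening in mm.
Only numpy, scipy, OpenCV 4.12 (cv2) and the standard library are available. Lean on these libraries where they do the work, as an engineer would, in place of code of your own. Each camera call takes 0.05 s, during which the arm holds its last target.

## Working session

There is one attempt and no reset: what is moved stays moved. The work goes in short steps, Python scripts to look and compute and a shell command to move; the robot and the scene stay as the last step left them, time stands still between calls to the robot, and variables do not carry over. Pictures are saved under pics/ and viewed, and the job is handed in when it is done.

```bash
mkdir -p pics; ls
python3 - <<'E'
from workcell import state, vision, job, env
import cv2
s=state();print(s, env.grasp_offset)
for n in ("top","side"):
    im=vision.grab_frame(n);cv2.imwrite(f"pics/{n}0.png",im[:,:,::-1]);m=vision.camera_model(n);print(m)
E
```

```text
pics
{'time_s': 0.0, 'qpos': array([-7.01885553e+01,  1.83527492e+01,  8.97064303e+01, -1.70238915e-03,
        7.20409364e+01, -1.14469529e+00]), 'qvel': array([ 0.01338395,  0.04237173,  0.01548285, -0.01790001,  0.07428637,
        0.06833012]), 'effort': array([-2.48767858e-03, -4.12463057e+01, -2.31977248e+01,  7.25401123e-02,
        4.58456366e-02, -1.48232430e-04]), 'ee_pos': array([ 205.48831637, -536.50550319,  213.10898169]), 'ee_rot': array([-89.99961815,   0.10012822, -69.04333336]), 'force': array([ 0.49275077,  0.6196245 , -0.72052349]), 'torque': array([ 0.00143727,  0.01265348, -0.03388458]), 'gripper_width': 91.32827489931537} 18.8
{'fov_y': 44.85678644439745, 'cx': 253.03318824637023, 'cy': 190.30249828160353, 'extrinsics': array([[ 1.98856403e-02, -9.99594561e-01, -2.03783137e-02,
         1.36142406e+02],
       [ 9.96715019e-01,  1.82195953e-02,  7.89127151e-02,
        -5.39926293e+02],
       [-7.85094361e-02, -2.18806012e-02,  9.96673220e-01,
        -9.23348085e+02],
       [ 0.00000000e+00,  0.00000000e+00,  0.00000000e+00,
         1.00000000e+00]])}
{'fov_y': 49.41824623542039, 'cx': 251.9626880293488, 'cy': 193.6690814675215, 'extrinsics': array([[-9.81481602e-01, -1.91520869e-01,  3.69086604e-03,
         5.25671133e+02],
       [ 1.22334616e-01, -6.11865271e-01,  7.81444261e-01,
        -3.47159857e+01],
       [-1.47404571e-01,  7.67424685e-01,  6.23964138e-01,
        -9.05239584e+02],
       [ 0.00000000e+00,  0.00000000e+00,  0.00000000e+00,
         1.00000000e+00]])}
```

View pics/top0.png

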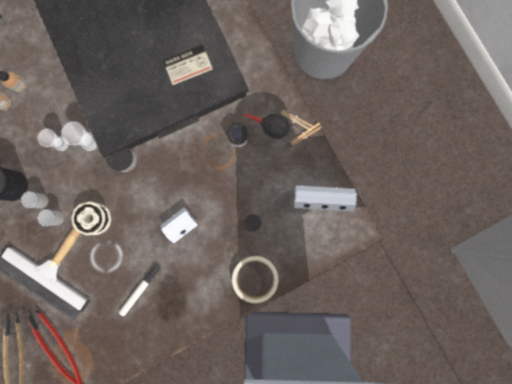

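View pics/side0.png

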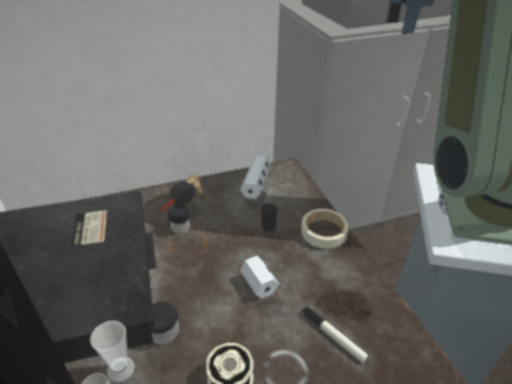

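Run:
```python
import cv2,numpy as np
a=cv2.imread('pics/top0.png')[90:310,140:400];b=cv2.imread('pics/side0.png')[130:310,150:370]
cv2.imwrite('pics/top0z.png',cv2.resize(a,None,fx=2.9,fy=2.7 if 0 else 2.7*1.0,interpolation=2) if 0 else cv2.resize(a,(780,660))[:600])
c=cv2.imread('pics/top0.png')[170:230,280:370];cv2.imwrite('pics/top0p.png',cv2.resize(c,(720,480),interpolation=cv2.INTER_CUBIC))
cv2.imwrite('pics/side0z.png',cv2.resize(b,(660,540)))
```

```text
(no output)
```

View pics/top0z.png

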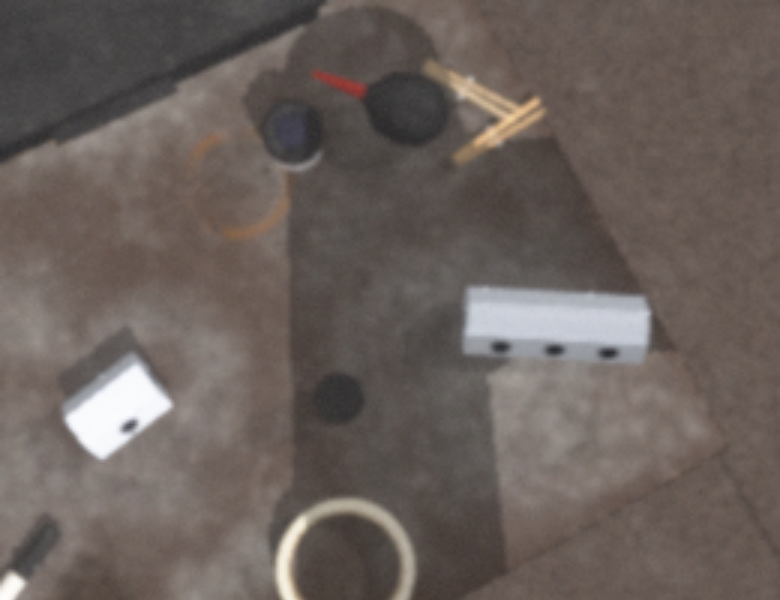

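View pics/top0p.png

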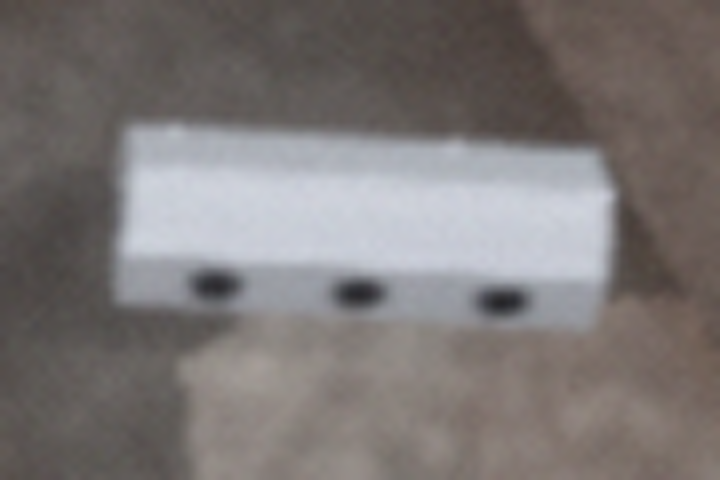

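View pics/side0z.png

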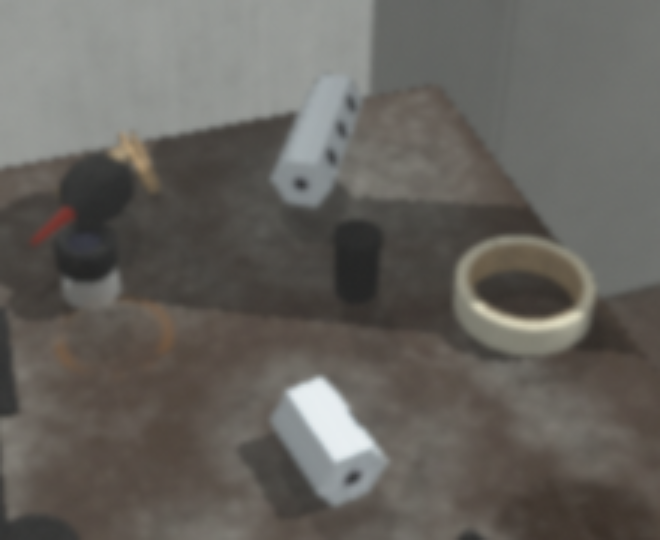

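```bash
cat > h.py <<'E'
import numpy as np
from workcell import state, vision, env
def ray(m,u,v,z,H=384):
    f=H/2/np.tan(np.radians(m['fov_y'])/2);E=m['extrinsics'];R=E[:3,:3];t=E[:3,3]
    d=R.T@np.array([(u-m['cx'])/f,-(v-m['cy'])/f,-1]);c=-R.T@t
    return c+d*(z-c[2])/d[2]
def proj(m,p,H=384):
    f=H/2/np.tan(np.radians(m['fov_y'])/2);E=m['extrinsics'];q=E[:3,:3]@np.asarray(p,float)+E[:3,3]
    return np.array([m['cx']+f*q[0]/-q[2],m['cy']-f*q[1]/-q[2]])
E
python3 - <<'E'
from h import *
m=vision.camera_model('top');ms=vision.camera_model('side')
P={}
for n,u,v,z in [('nl',120,253,40),('nr',608,278,40),('fl',128,168,40),('fr',615,190,40),('sl',118,303,20),('sr',595,328,20),('gl',128,125,20),('gr',603,150,20)]:
    P[n]=ray(m,280+u/8-.5,170+v/8-.5,z);print(n,P[n].round(1))
print('edge',[ray(m,140+u/3,90+v/600*220*600/660,0).round(0) for u,v in [(470,0),(560,140),(725,445),(470,590)]])
print('can',ray(m,140+340/3,90+398/3,51))
c=(P['nl']+P['nr']+P['fl']+P['fr'])/4;print(c,(P['nr']-P['nl']),(P['fr']-P['fl']))
for p in P.values(): print(proj(ms,p).round(1))
from scipy.spatial.transform import Rotation as R
s=state();print(R.from_euler('xyz',s['ee_rot'],degrees=True).as_matrix().round(3))
E
```

```text
nl [515.8  63.1  40. ]
nr [511.8 -57.7  40. ]
fl [537.   61.4  40. ]
fr [533.7 -59.4  40. ]
sl [504.2  62.1  20. ]
sr [500.2 -58.4  20. ]
gl [549.6  60.2  20. ]
gr [545.4 -60.3  20. ]
edge [array([753.,  59.,   0.]), array([655.,  -5.,   0.]), array([ 445., -119.,    0.]), array([343.,  54.,   0.])]
can [471.32874077 143.94526011  51.        ]
[524.6004809    1.86170362  40.        ] [  -3.93954722 -120.82266706    0.        ] [  -3.27194966 -120.78028162    0.        ]
[255.4 184. ]
[266.4 154.3]
[246.  182.4]
[257.5 152.9]
[260.6 191.6]
[270.9 161.5]
[240.6 188.6]
[252.8 159.1]
[[ 0.358 -0.001  0.934]
 [-0.934  0.001  0.358]
 [-0.002 -1.     0.   ]]
```

```bash
R='' ; python3 -m handwheel '[[6,[-41.2,10,43.5],22.8],[6,[-41.2,10,43.5],22.8],[6,[-41.2,10,43.5],22.8],[6,[-41.2,10,43.5],22.8],[6,[-41.2,10,43.5],22.8],[6,[-41.2,10,43.5],22.8],[6,[-41.2,10,43.5],22.8],[6,[-41.2,10,43.5],22.8],[6,[-41.2,10,43.5],22.8],[6,[-41.2,10,43.5],22.8]]'
```

```text
time_s: 1.1
ee_pos: [418.4, -90.7, 131.4]
ee_rot: [-90.0, 0.1, -91.8]
force: [0.8, -1.1, 0.5]
gripper_width: 59.9
```

```bash
python3 -m handwheel '[[6,[-9.6,5,4.3],0],[6,[-9.6,5,4.3],0],[6,[-9.6,5,4.3],0],[6,[-9.6,5,4.3],0],[6,[-9.6,5,4.3],0]]'
python3 - <<'E'
from h import *
import cv2
s=state();print(s['ee_pos'],s['ee_rot'],s['force'])
o=[]
for n in ("wrist","side"):
    im=vision.grab_frame(n)[:,:,::-1]
    m=vision.camera_model(n);im=im.copy()
    o.append(im)
cv2.imwrite('pics/w1.png',o[0]);cv2.imwrite('pics/s1.png',cv2.resize(o[1][90:290,150:400],(750,600)))
E
```

```text
time_s: 1.6
ee_pos: [464.1, 3.8, 81.3]
ee_rot: [-90.1, 0.1, -91.8]
force: [0.9, -0.5, -0.5]
gripper_width: 59.8
[464.06954774   3.84526463  81.31857069] [-9.00929988e+01  5.15065963e-02 -9.17859599e+01] [ 0.92549959 -0.49007441 -0.49756855]
```

View pics/w1.png

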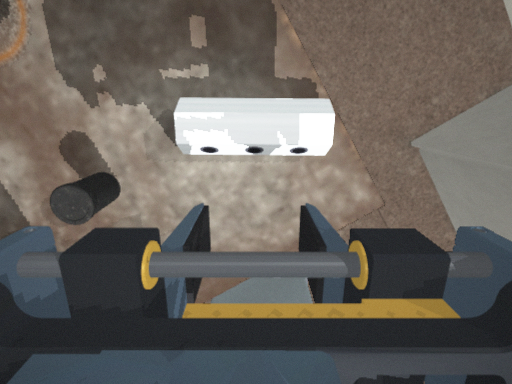

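View pics/s1.png

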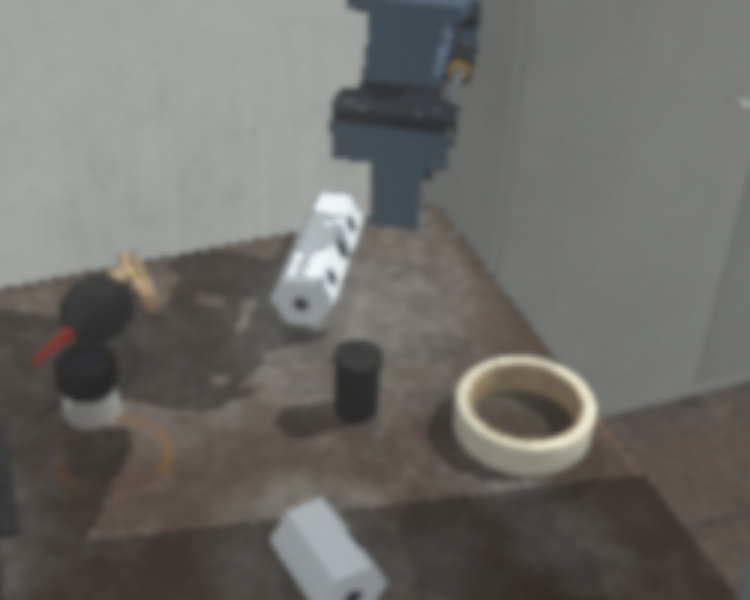

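```bash
python3 -m handwheel '[[6,[0,3,0],0],[6,[0,5.2,0.5],0],[6,[0,5.2,1.5],0],[6,[0,5.2,2.0],0],[6,[0,5.2,2.0],0]]'; python3 -m handwheel '[[6,[0,0,0.2],0],[6,[0,0,0.4],0],[6,[0,0,0.4],0]]'
```

```text
time_s: 2.2
ee_pos: [486.6, 1.8, 31.4]
ee_rot: [-89.8, 0.1, -92.0]
force: [-0.6, 0.1, 0.5]
gripper_width: 60.0
time_s: 2.5
ee_pos: [491.1, 1.7, 32.0]
ee_rot: [-89.7, 0.1, -92.0]
force: [0.1, -0.0, -0.6]
gripper_width: 60.0
```

```bash
python3 -m handwheel '[[6,[0,0.2,0.1],0],[6,[0,0.2,0.2],0],[6,[0,0.2,0.2],0]]'
python3 - <<'E'
from h import *
import cv2
print(state()['ee_pos'],state()['force'])
o=[vision.grab_frame(n)[:,:,::-1] for n in ("wrist","side")]
cv2.imwrite('pics/w2.png',np.hstack([cv2.resize(o[0][60:300,120:400],(420,360)),cv2.resize(o[1][130:230,210:310],(360,360),interpolation=2)]))
E
```

```text
time_s: 2.8
ee_pos: [492.1, 1.7, 30.2]
ee_rot: [-89.8, 0.1, -92.0]
force: [-3.0, 0.1, 5.9]
gripper_width: 60.0
[492.0935816    1.7004864   30.15824029] [-2.95791192  0.0919987   5.85584297]
```

View pics/w2.png

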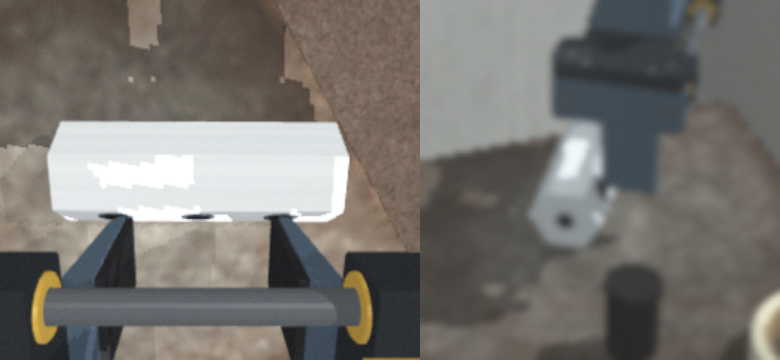

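```bash
python3 -m handwheel '[[6,[0,-0.12,0.17],0],[6,[0,-0.22,0.35],0],[6,[0,-0.33,0.5],0],[6,[0,-0.42,0.68],0],[6,[0,-0.42,0.68],0]]'
python3 - <<'E'
from h import *
import cv2
print(state()['ee_pos'],state()['force'])
o=[vision.grab_frame(n)[:,:,::-1] for n in ("wrist","side")]
cv2.imwrite('pics/w3.png',np.hstack([cv2.resize(o[0][60:300,120:400],(420,360)),cv2.resize(o[1][130:230,210:310],(360,360),interpolation=2)]))
E
```

```text
time_s: 3.4
ee_pos: [498.7, 1.4, 34.8]
ee_rot: [-89.9, 0.1, -92.0]
force: [-4.2, 0.1, 6.3]
gripper_width: 60.2
[498.67218524   1.44463684  34.84405405] [-4.20459881  0.10711695  6.31915914]
```

View pics/w3.png

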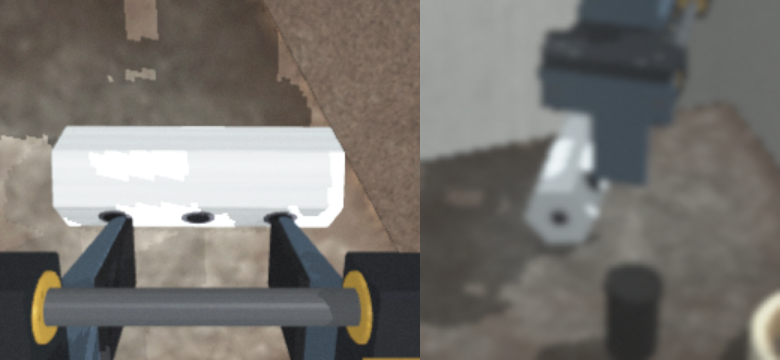

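```bash
python3 -m handwheel '[[6,[0,-0.1,0.05],0],[6,[0,-0.2,0.1],0],[6,[0,-0.2,0.1],0]]'
python3 - <<'E'
from h import *
import cv2
print(state()['ee_pos'],state()['force'])
a=vision.grab_frame('side')[:,:,::-1];b=cv2.imread('pics/side0.png')
f=lambda x:cv2.resize(x[145:210,230:285],(390,461),interpolation=2)
cv2.imwrite('pics/w4.png',np.hstack([f(b),f(a)]))
E
```

```text
time_s: 3.8
ee_pos: [500.6, 1.4, 36.9]
ee_rot: [-89.8, 0.1, -92.0]
force: [-0.5, -0.5, 0.4]
gripper_width: 60.1
[500.59349106   1.40982875  36.9308099 ] [-0.4674204  -0.49074086  0.35009958]
```

View pics/w4.png

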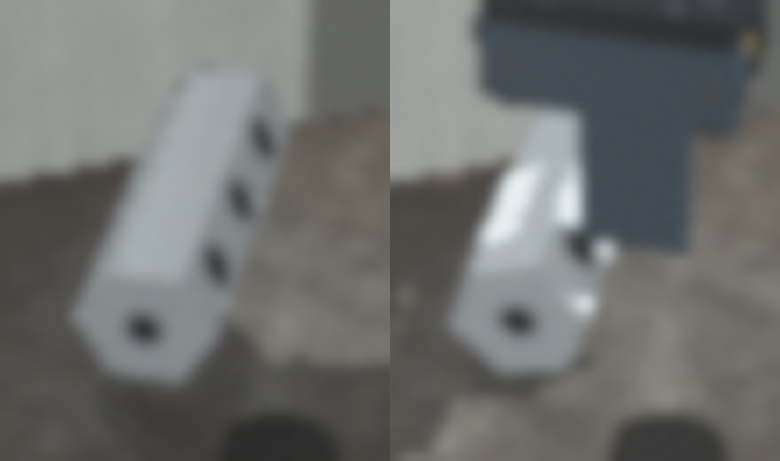

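```bash
python3 -m handwheel '[[6,[0,-0.08,0.25],0],[6,[0,-0.15,0.45],0],[6,[0,-0.22,0.65],0],[6,[0,-0.29,0.82],0],[6,[0,-0.29,0.82],0]]'
python3 - <<'E'
from h import *
import cv2
print(state()['ee_pos'],state()['force'])
a=vision.grab_frame('side')[:,:,::-1];b=vision.grab_frame('wrist')[:,:,::-1]
f=lambda x:cv2.resize(x[145:210,230:285],(390,461),interpolation=2)
cv2.imwrite('pics/w5.png',np.hstack([cv2.resize(b[60:300,120:400],(400,461)),f(a)]))
E
```

```text
time_s: 4.35
ee_pos: [509.3, 1.1, 40.0]
ee_rot: [-89.7, 0.1, -92.0]
force: [-0.1, -0.9, 2.1]
gripper_width: 59.7
[509.30316216   1.07575474  40.01168138] [-0.06003657 -0.881895    2.08582343]
```

View pics/w5.png

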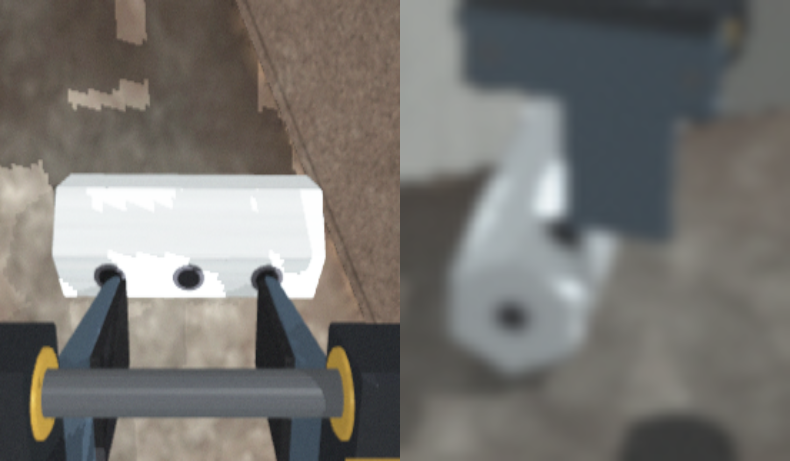

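```bash
python3 -m handwheel '[[6,[0,-0.06,0.3],0],[6,[0,-0.11,0.6],0],[6,[0,-0.16,0.9],0],[6,[0,-0.19,1.2],0],[6,[0,-0.19,1.2],0]]'
python3 - <<'E'
from h import *
import cv2
print(state()['ee_pos'],state()['force'])
a=vision.grab_frame('side')[:,:,::-1];b=vision.grab_frame('wrist')[:,:,::-1]
f=lambda x:cv2.resize(x[145:210,230:285],(390,461),interpolation=2)
cv2.imwrite('pics/w6.png',np.hstack([cv2.resize(b[60:300,120:400],(400,461)),f(a)]))
E
```

```text
time_s: 4.95
ee_pos: [521.0, 0.7, 41.5]
ee_rot: [-89.8, 0.1, -92.0]
force: [-1.3, 0.3, 1.1]
gripper_width: 59.8
[520.99421982   0.73685424  41.46974929] [-1.33054895  0.27740032  1.06798622]
```

View pics/w6.png

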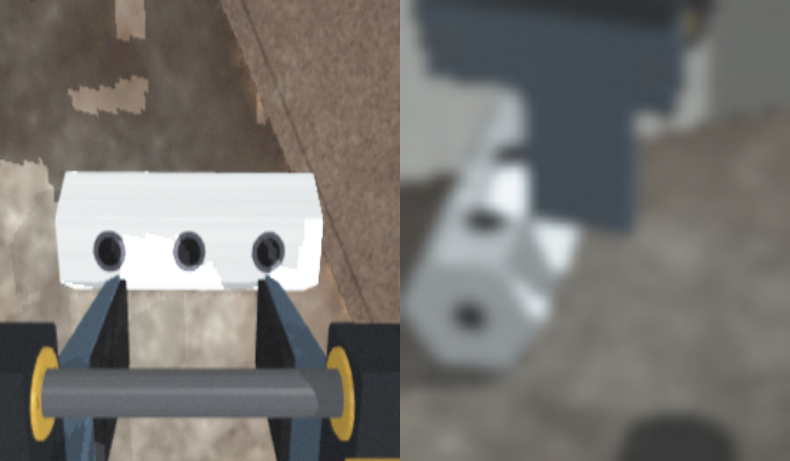

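```bash
python3 -m handwheel '[[6,[0,-0.3,-0.5],0],[6,[0,-1,-2],0],[6,[0,-3,-4],0],[6,[0,-7,-7],0],[6,[0,-10,-10],0],[6,[0,-10,-10],0],[6,[0,-10,-10],0]]'
python3 - <<'E'
from h import *
import cv2
print(state()['ee_pos'],state()['force'])
m=vision.camera_model('wrist');b=vision.grab_frame('wrist')[:,:,::-1]
a=vision.grab_frame('side')[:,:,::-1]
t=vision.grab_frame('top')[:,:,::-1];cv2.imwrite('pics/top7.png',t)
f=lambda x:cv2.resize(x[145:210,230:285],(390,461),interpolation=2)
cv2.imwrite('pics/w7.png',np.hstack([cv2.resize(b[0:300,120:400],(400,461)),f(a)]))
cv2.imwrite('pics/t7.png',cv2.resize(t[130:250,150:370],(792,432),interpolation=2))
E
```

```text
time_s: 5.75
ee_pos: [419.4, 4.1, 141.9]
ee_rot: [-89.7, 0.1, -92.0]
force: [0.4, -0.3, -1.1]
gripper_width: 59.9
[419.38309548   4.11302831 141.88663562] [ 0.36548817 -0.34978648 -1.13164251]
```

View pics/w7.png

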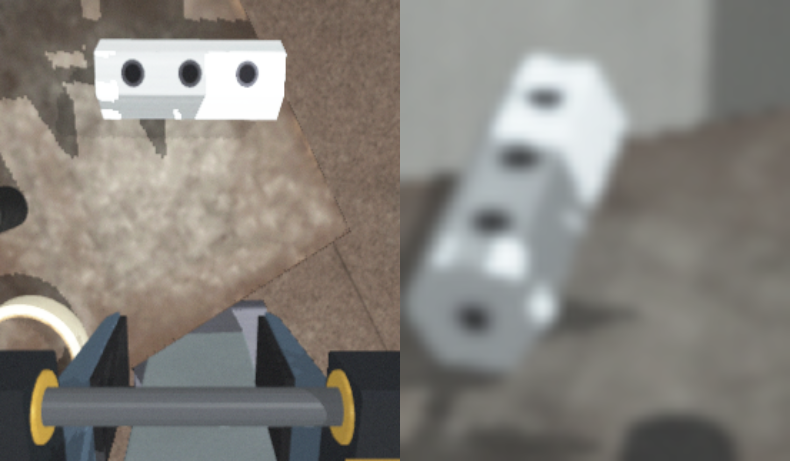

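View pics/t7.png

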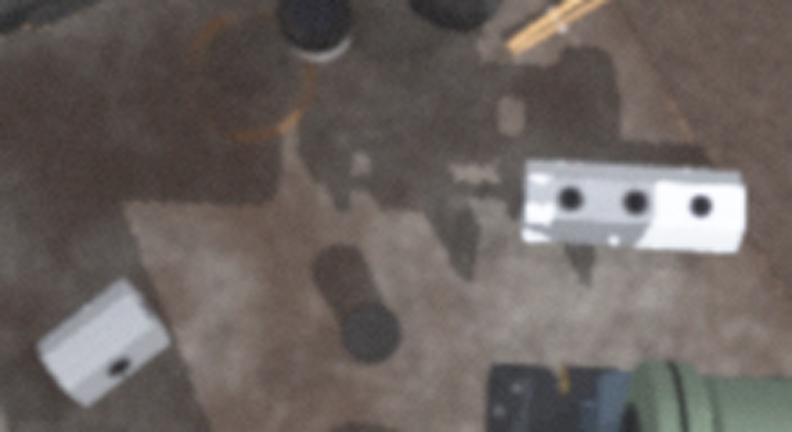

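Run:
```python
from h import *
import cv2
from workcell import job
a=cv2.imread('pics/top7.png');b=vision.grab_frame('top')[:,:,::-1];z=cv2.imread('pics/top0.png')
print(np.abs(a[160:220,285:375].astype(int)-b[160:220,285:375]).mean())
print(ray(vision.camera_model('top'),150+638/3.6,130+201/3.6,40))
print(job.job_done())
```

```text
1.7596913580246913
[547.49708559  -1.5398835   40.        ]
the job is handed in; nothing more can be done
None
```

I rolled the long post one flat over on the bench. I set two fingertips, 60 mm apart, on the drilled slope, pushed in a rising arc until the post tipped over, then pulled the gripper clear and handed in.

What the last checks showed:
- **Long post:** the wrist, side and top pictures show all three holes centred on the top flat. Its centre moved about 23 mm in the roll direction, which is what one 60° turn should give. Two top pictures in a row differed by about 1.8 grey levels on average over the post. I took that as camera noise, so the post looks still.
- **Short post:** it looks unmoved by eye in the top picture, but I did not measure its shift in numbers.
- **Gripper:** it stood about 100 mm clear of the post, with the wrist force near zero.

The job finished at about 6 s. The wrist force readings I took stayed under 8 N. No check failed, although handing in gives no verdict.

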